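Enter the code on the key box and release its door

ROBOT

A 6-joint arm with a two-finger parallel gripper is mounted at the origin on the work surface. World frame = base frame: x ahead of the robot, y to its left, z up, the work surface at z = 0. Lengths are in m, angles in rad, forces in N, time in s.
With the tool pointing down it reaches from about 0.3 to 0.875 m from the base axis. Payload 6.4 kg.
Tool frame: the origin (TCP) lies at the centre of the arm's flange, where the gripper is bolted on; the fingertips stand 173 mm ahead of it and the grasp point (between the pads) lies ctrl.grip_point_offset ahead of it (ctrl.grip_point_offset is the distance from the TCP to the grasp point, in m); z points along the fingers, y is the direction in which the jaws open and shut (so a half turn about z gives the same grasp; the last joint's range is limited). The gripper opens to 85 mm and grips with 20 to 120 N. Pads are 22 mm wide; open, the fingers measure 114 mm over their backs; the gripper's body (76 mm by 85 mm) begins 54 mm behind the grasp point. The pads swing forward as they close: fully open they stand 13 mm farther back than shut.
Start: joints at [1.026, 0.181, 1.607, -0, 1.354, -0.206], TCP at [0.191, 0.542, 0.405] pointing down, gripper open.
Joint ranges: [-2.99, 2.99], [-0.89, 2.07], [0.3, 2.58], [-1.14, 4.28], [0, 2.63], [-3.12, 3.12]. Speed limits (rad/s): [2.57, 2.57, 3.01, 3.14, 3.14, 3.14].

INTERFACE

Orientations are given as a unit quaternion [w, x, y, z].
In Python, from bench import ctrl, cams, boxes_of, landmark_of gives the robot as it stands.
- The arm moves only by the shell command python3 -m handwheel 'ROWS'. ROWS is JSON, a list of rows, each an object with "offset": the shift along the tool's x, y, z in m, a list of three; "spin": the turn about the tool's z in degrees; "grip": the opening, from 0 (shut) to 1 (fully open). A call has 1 to 20 rows; each row is the pose to reach, as a shift and turn from the pose commanded when the call began, along the tool's axes at that moment; what a row does not reach only later rows make up. A row lasts 1/8 s, in which the tool goes at most 62.5 mm and 10.7 degrees, less where a joint would pass 70% of its speed; a pose out of reach is approached as far as the arm can. A call with a gripper value outside its range is refused whole. The fingers move at their own pace and stop on an object; the grip force is fixed at half the most. Time passes only in rows, so rows that repeat a pose let the fingers close. It gives the time, the measured TCP pose, the force and the opening at its end, in the units of the state.
- ctrl.get_obs(): the state, without advancing time (a new reading comes with each control period).
- cams.camera(name): name is "side" or "top" or "wrist"; returns a dict with "color" (400x640x3 uint8, red, green, blue), "camera_matrix" (3x3 intrinsics, pixels), "view" (4x4, takes a point from world to camera coordinates); the wrist camera has in their place "tool_from_camera" (4x4, takes a point from camera to tool coordinates, whose origin is the TCP and whose axes are the flange's). Camera axes: x right, y up, looking along -z (the intrinsics and any distortion apply to the point x, -y, -z); pixel columns grow to the right and rows downward; lengths in m; the calibration is good to about 2 mm. The wrist camera is an equidistant fisheye: a pixel r from the principal point sees the ray r / f radians off the axis. A picture is of the moment at which its call begins: read the wrist's pose just before it. There is no depth.
- ctrl.hand_in(): hands the job in, once; it reports no verdict.
Trained networks look in a picture, given as the dict that the camera call returned (one of the last four; its "shot" number tells which), for a name from the list of things; names that differ only in an ending like _2 or _b are one class to them, and where a whole thing is asked for, a point or a joint stands for the part that bears it (a point fixed in the world has none). Each returns a list of dicts, best first, with "confidence" (0 to 1); they miss things now and then, are a little off and sometimes report something else, mostly with a low value. They report only what shows in the picture. A call takes as long as a camera call.
- boxes_of(picture, thing): "uv" ([column, row] in pixels, amid what is visible of it).
- landmark_of(picture, thing): "uv" ([column, row] in pixels: a listed point, or the origin of a listed thing).
The state is a dict: "time_s": time; "q": joint angles; "dq": joint speeds; "joint_efforts": joint torques, N m; "eef_pos": TCP position; "eef_rot": TCP orientation; "wrist_force": force on the tool from outside, world axes, zero at the start; "torque": the same for the moment, N m; "opening": opening from 0.0 (shut) to 1.0 (fully open).
Only numpy, scipy, OpenCV 4.12 (cv2) and the standard library are available. Lean on these libraries where they do the work, as an engineer would, in place of code of your own. Each camera call takes 0.05 s, during which the arm holds its last target.

TASK

Open the key box by its push-key lock: push the large round key fully in, then the oblong key, then the square key (each stays in), and last push the wide release bar at the front edge fully down so that the door swings ajar. Leave the small round key out, and leave the other things on the box and the ledge where they are.

Things in the scene. Friction and masses are not known exactly. Their poses are not given: they have to be found in the camera images.
- keybox: Wooden key box, fixed: 200 mm deep (x), 360 wide (y), 90 high; origin at the centre of its underside, z up; front with flush door at its -x, towards the robot (yaw within 0.3 rad). On its flat top four aluminium push keys in a row along its y, at x = -8 mm, 64 mm apart (y = -96 to 96) in varying order, each on a black plate 58 x 58 x 3 mm; the release bar lies at x = -72 mm.
- round_top (a point): Centre of the top face of the large round key: flat aluminium disc, 40 mm diameter. Its top stands 17 mm above the box top when out, 9 mm when fully in; it moves with the key.
- round_key (a joint): How far the large round key is pushed in (down), m: 0 out, 0.008 fully in at its hard stop. Needs about 4 N, no spring: it stays where it is left.
- oblong_top (a point): Centre of the top face of the oblong key: narrow aluminium bar, 52 mm along the box's x and 14 mm along the row. Its top stands 17 mm above the box top when out, 9 mm when fully in; it moves with the key.
- oblong_key (a joint): How far the oblong key is pushed in (down), m: 0 out, 0.008 fully in at its hard stop. Needs about 4 N, no spring: it stays where it is left.
- square_top (a point): Centre of the top face of the square key: aluminium, 44 x 44 mm. Its top stands 17 mm above the box top when out, 9 mm when fully in; it moves with the key.
- square_key (a joint): How far the square key is pushed in (down), m: 0 out, 0.008 fully in at its hard stop. Needs about 4 N, no spring: it stays where it is left.
- small_top (a point): Centre of the top face of the small round key (not in the code): flat aluminium disc, 18 mm diameter. Its top stands 17 mm above the box top when out, 9 mm when fully in; it moves with the key.
- small_key (a joint): How far the small round key is pushed in (down), m: 0 out, 0.008 fully in at its hard stop. Needs about 4 N, no spring: it stays where it is left.
- bar_top (a point): Centre of the top face of the release bar: plain aluminium, 20 mm (box x) by 130 mm (box y), top 14 mm above the box top when up, 6 mm when fully down.
- bar (a joint): How far the release bar is pushed down, m: 0 up, 0.008 fully down at its hard stop. Needs about 4 N pushed slowly (more when pushed fast, as it drives the door); stays where it is left.
- door (a joint): Swing angle of the key box door, rad: 0 shut, 0.30 ajar. Geared to the release bar (0.0375 rad per mm). The door is 176 mm wide, 66 mm high, has no handle, and swings out from the front of the box.
- carabiner: Bystander, loose: aluminium carabiner, 80 x 48 x 11 mm, lying on the box top behind the keys; origin at the middle of its underside. Leave alone.
- padlock: Bystander, loose: brass padlock lying flat, 63 x 36 x 16 mm, on the box top behind the keys; origin at the middle of its underside. Leave alone.
- soap_dish: Bystander, loose: empty green ceramic soap dish, 85 x 125 x 26 mm; origin at the middle of its underside. Leave alone.
- glasses_case: Bystander, loose: dark plastic sunglasses case, 62 x 160 x 44 mm; origin at the middle of its underside. Leave alone.
- bell: Bystander, loose: chrome bicycle bell with thumb lever, 56 mm across, 40 mm high; origin at the middle of its underside. Leave alone.
- polish_tin: Bystander, loose: round shoe-polish tin, 78 mm across, 27 mm high; origin at the middle of its underside. Leave alone.
- torch: Bystander, loose: black pocket torch standing on its head, 38 mm across, 104 mm high; origin at the middle of its underside. Leave alone.

How it is judged:
By the outcome, as a careful person would: the job done as asked, in the order asked, and still so for the second after the job is handed in, with the robot touching nothing.
It also fails if it takes over 51 s, if anything falls off the work surface, if the arm or the gripper's body presses on something with over 40 N, if the wrist force passes 120 N, or if a joint passes its speed limit or range.

## Working session

There is one attempt and no reset: what is moved stays moved. The work goes in short steps, Python scripts to look and compute and a shell command to move; the robot and the scene stay as the last step left them, time stands still between calls to the robot, and variables do not carry over. Pictures are saved under pics/ and viewed, and the job is handed in when it is done.

```bash
mkdir -p pics; ls; cat > h.py <<'E'
import numpy as np, cv2
from bench import ctrl, cams, boxes_of, landmark_of
def ray(p,uv):
    K=np.array(p["camera_matrix"]);V=np.array(p["view"])
    d=np.linalg.inv(K)@[uv[0],uv[1],1]; d=np.array([d[0],-d[1],-d[2]])
    R=V[:3,:3]; return -R.T@V[:3,3], R.T@d
def atz(p,uv,z):
    o,d=ray(p,uv); return o+d*(z-o[2])/d[2]
def two(p1,u1,p2,u2):
    o1,d1=ray(p1,u1);o2,d2=ray(p2,u2);d1/=np.linalg.norm(d1);d2/=np.linalg.norm(d2)
    s=np.linalg.lstsq(np.c_[d1,-d2],o2-o1,rcond=None)[0]
    a=o1+s[0]*d1;b=o2+s[1]*d2
    return (a+b)/2,np.linalg.norm(a-b)
def save(p,n): cv2.imwrite("pics/"+n,cv2.cvtColor(p["color"],cv2.COLOR_RGB2BGR))
E
python3 - <<'E'
from h import *
o=ctrl.get_obs();print(o["time_s"],o["q"],o["eef_pos"],o["eef_rot"],o["opening"],ctrl.grip_point_offset)
P={}
for n in("top","side"):
    P[n]=cams.camera(n);save(P[n],n+"0.png");print(P[n].keys())
    print(n,np.round(P[n]["view"],3).tolist())
for t in["round_top","oblong_top","square_top","small_top","bar_top","keybox"]:
    a=landmark_of(P["top"],t)[:2];b=landmark_of(P["side"],t)[:2]
    print(t,[(np.round(x["uv"],1),round(x["confidence"],2)) for x in a],[(np.round(x["uv"],1),round(x["confidence"],2)) for x in b])
    if a and b: print("   ",two(P["top"],a[0]["uv"],P["side"],b[0]["uv"]), atz(P["top"],a[0]["uv"],.107))
E
```

```text
pics
0.0 [ 1.02570813e+00  1.81549507e-01  1.60801732e+00 -1.37997193e-06
  1.35383463e+00 -2.06294226e-01] [0.19094302 0.54209292 0.40377463] [-3.31212084e-04  1.68587780e-01  9.85686229e-01 -8.41569836e-04] 0.9982398278957358 0.1547
dict_keys(['color', 'camera_matrix', 'view', 'shot'])
top [[-0.014, -1.0, 0.007, 0.004], [0.981, -0.013, 0.192, -0.514], [-0.192, 0.01, 0.981, -1.05], [0.0, 0.0, 0.0, 1.0]]
dict_keys(['color', 'camera_matrix', 'view', 'shot'])
side [[0.978, -0.207, 0.003, -0.522], [0.134, 0.642, 0.755, -0.143], [-0.158, -0.738, 0.656, -1.315], [0.0, 0.0, 0.0, 1.0]]
round_top [(array([369.3, 195.6]), 0.64)] [(array([335.2, 227.8]), 0.59)]
    (array([ 0.53182904, -0.16017854,  0.10242319]), np.float64(0.005608448335759365)) [ 0.52795082 -0.15927224  0.107     ]
oblong_top [(array([301., 198.]), 0.45)] [(array([330.2, 149.8]), 0.71), (array([312.8, 181.8]), 0.41)]
    (array([0.52806474, 0.02508788, 0.23678319]), np.float64(0.06372889037807286)) [0.52358272 0.0303498  0.107     ]
square_top [] [(array([320.8, 201.5]), 0.76), (array([295.5, 146.2]), 0.6)]
small_top [(array([348.4, 191.1]), 0.48), (array([198.2, 168.1]), 0.3)] [(array([330.3, 211.6]), 0.43)]
    (array([ 0.53678892, -0.10093038,  0.11243857]), np.float64(0.006727189531486204)) [ 0.5415121  -0.10162846  0.107     ]
bar_top [(array([339.1, 221.7]), 0.8), (array([369.7, 168.9]), 0.74)] [(array([303.7, 210.7]), 0.79)]
    (array([ 0.45763495, -0.07360508,  0.10428929]), np.float64(0.002662144322728111)) [ 0.45588343 -0.07336556  0.107     ]
keybox [(array([331.5, 203.8]), 0.77)] [(array([324.9, 232.2]), 0.64)]
    (array([ 0.52836918, -0.06095313, -0.01408325]), np.float64(0.0035462297304316498)) [ 0.50610854 -0.05374571  0.107     ]
```

```bash
python3 - <<'E'
import cv2
a=cv2.imread("pics/top0.png")[100:290,210:470];cv2.imwrite("pics/t1.png",cv2.resize(a,None,fx=3,fy=3,interpolation=cv2.INTER_CUBIC))
a=cv2.imread("pics/side0.png")[100:300,210:450];cv2.imwrite("pics/s1.png",cv2.resize(a,None,fx=3,fy=3,interpolation=cv2.INTER_CUBIC)[:600])
E
```

```text
(no output)
```

View pics/top0.png

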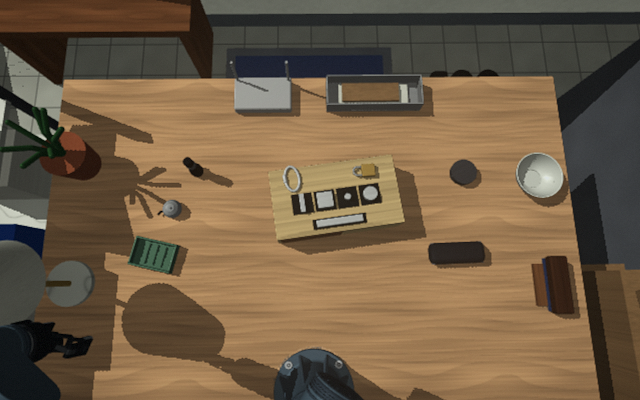

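View pics/t1.png

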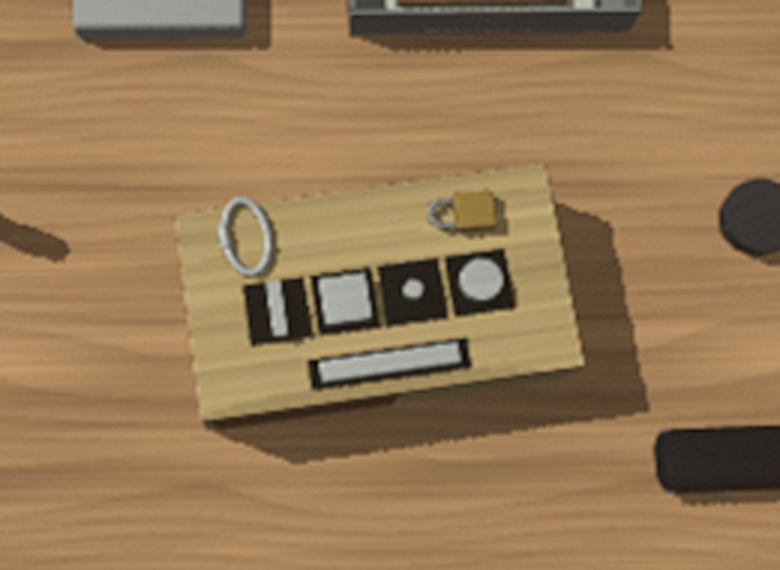

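View pics/s1.png

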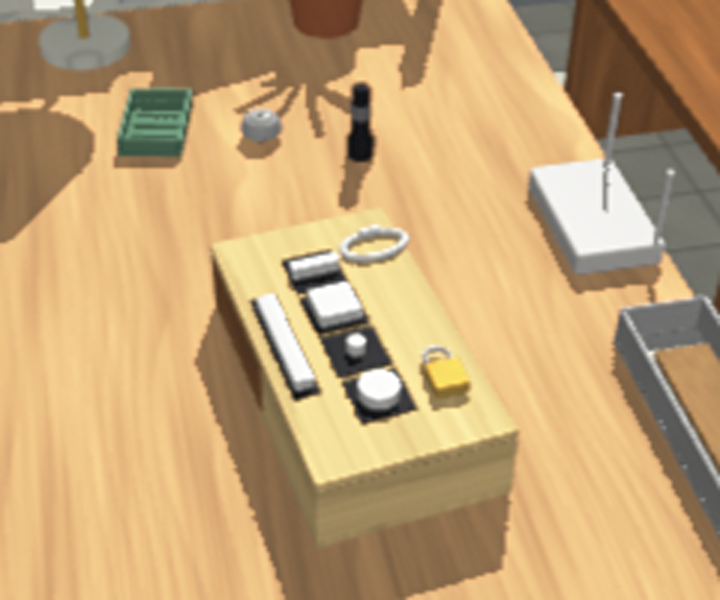

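View pics/side0.png

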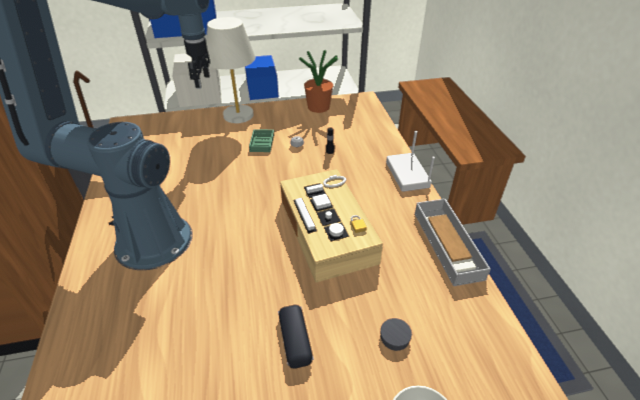

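The top view shows, from left (+y) to right: oblong (302,203), square (325,199), small (347,196), large round (371,193), with the bar at (340,221). I'll fit the box pose to these points from both views.

```bash
cat >> h.py <<'E'
MOD={"oblong":(-.008,.096,.107),"square":(-.008,.032,.107),"small":(-.008,-.032,.107),"round":(-.008,-.096,.107),"bar":(-.072,0,.104)}
def world(s,m):
    c,n=np.cos(s[2]),np.sin(s[2]); return np.array([s[0]+c*m[0]-n*m[1],s[1]+n*m[0]+c*m[1],m[2]])
def proj(p,X):
    V=np.array(p["view"]);c=V[:3,:3]@X+V[:3,3];k=np.array(p["camera_matrix"])@[c[0],-c[1],-c[2]];return k[:2]/k[2]
E
python3 - <<'E'
from h import *
from scipy.optimize import least_squares
P={n:cams.camera(n) for n in("top","side")}
T={"oblong":(302.3,202.7),"square":(325.3,199.3),"small":(347.5,196.2),"round":(370.7,193),"bar":(339.8,221)}
S={"oblong":(315,188.3),"square":(321,200.7),"small":(328.7,214.7),"round":(336.3,229),"bar":(305,214.3)}
for names in(("top",),("side",),("top","side")):
    def f(s): return np.concatenate([proj(P[c],world(s,MOD[k]))-D[k] for c,D in(("top",T),("side",S)) if c in names for k in MOD])
    r=least_squares(f,[.53,-.06,.1]);print(names,np.round(r.x,4),np.round(r.fun,1))
for k in MOD: print(k,np.round(world(r.x,MOD[k]),4))
o=ctrl.get_obs()
from scipy.spatial.transform import Rotation as Ro
w=o["eef_rot"];print(np.round(Ro.from_quat([w[1],w[2],w[3],w[0]]).as_matrix(),3))
E
```

```text
('top',) [ 0.5306 -0.0669  0.1285] [-0.2 -0.  -0.3  0.2  0.4  0.1 -0.1  0.1  0.2 -0.3]
('side',) [ 0.5309 -0.0755  0.1366] [-0.4 -0.2  0.4  0.3  0.1  0.1  0.4  0.6 -0.4 -0.8]
('top', 'side') [ 0.5311 -0.0694  0.1322] [ 0.8 -0.1  0.7  0.   1.3 -0.1  0.8 -0.2  1.2 -0.5 -0.6 -1.4  0.1 -1.1
 -0.4 -1.4 -0.2 -0.9 -0.7 -2.3]
oblong [0.5105 0.0247 0.107 ]
square [ 0.5189 -0.0387  0.107 ]
small [ 0.5273 -0.1022  0.107 ]
round [ 0.5358 -0.1656  0.107 ]
bar [ 0.4597 -0.0789  0.104 ]
[[-0.943  0.332  0.   ]
 [ 0.332  0.943  0.   ]
 [-0.     0.    -1.   ]]
```

Both views agree to within a few mm. I'll hover over the box with the gripper shut and refine with the wrist camera.

```bash
python3 -m handwheel '[{"offset":[-0.03,-0.03,0],"spin":-2,"grip":0},{"offset":[-0.07,-0.07,0],"spin":-4,"grip":0},{"offset":[-0.11,-0.105,0],"spin":-6,"grip":0},{"offset":[-0.15,-0.145,0],"spin":-8,"grip":0},{"offset":[-0.19,-0.18,0],"spin":-10,"grip":0},{"offset":[-0.23,-0.22,0.01],"spin":-12,"grip":0},{"offset":[-0.27,-0.26,0.01],"spin":-15,"grip":0},{"offset":[-0.31,-0.3,0.01],"spin":-18,"grip":0},{"offset":[-0.35,-0.335,0.01],"spin":-20,"grip":0},{"offset":[-0.39,-0.375,0.02],"spin":-22,"grip":0},{"offset":[-0.43,-0.41,0.02],"spin":-24,"grip":0},{"offset":[-0.465,-0.445,0.02],"spin":-26,"grip":0},{"offset":[-0.485,-0.465,0.02],"spin":-27,"grip":0},{"offset":[-0.495,-0.475,0.02],"spin":-27,"grip":0},{"offset":[-0.495,-0.475,0.02],"spin":-27,"grip":0},{"offset":[-0.495,-0.475,0.02],"spin":-27,"grip":0}]'
python3 - <<'E'
from h import *
o=ctrl.get_obs();print(o["time_s"],o["eef_pos"],o["eef_rot"],o["opening"],o["wrist_force"])
p=cams.camera("wrist");save(p,"w1.png");print(np.round(p["tool_from_camera"],4).tolist(),p["camera_matrix"])
for t in["round_top","oblong_top","square_top","small_top","bar_top"]:
    print(t,[(np.round(x["uv"],1),round(x["confidence"],2)) for x in landmark_of(p,t)[:3]])
E
```

```text
time_s: 2.8
eef_pos: [0.4997, -0.0692, 0.3846]
eef_rot: [-0.0, -0.067, 0.998, 0.0]
wrist_force: [0.1, 1.2, -0.3]
opening: -0.001
2.8 [ 0.49970662 -0.06915045  0.38458727] [-2.12815878e-04 -6.65578636e-02  9.97782506e-01  2.77523495e-04] -0.0012135132717804816 [ 0.08636819  1.17022691 -0.31561841]
[[0.0014, 0.9516, 0.3074, 0.0786], [1.0, -0.001, -0.0016, 0.0002], [-0.0012, 0.3074, -0.9516, 0.0296], [0.0, 0.0, 0.0, 1.0]] [[309.70691629   0.         324.66721836]
 [  0.         309.70691629 196.45141317]
 [  0.           0.           1.        ]]
round_top [(array([214.4, 222.6]), 0.92)]
oblong_top [(array([430.2, 221.9]), 0.73)]
square_top [(array([357. , 218.8]), 0.88)]
small_top [(array([281.1, 222.6]), 0.62), (array([ 72.3, 214.7]), 0.34)]
bar_top [(array([321.5, 150. ]), 0.57), (array([635.5, 149.8]), 0.22)]
```

View pics/w1.png

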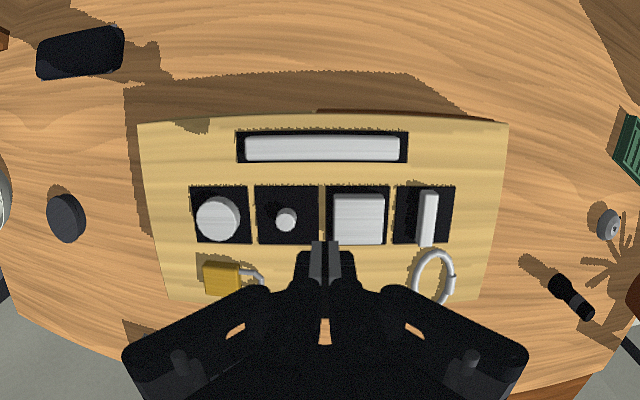

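The wrist view shows the row: round (217,218), small (286,218), square (357,217), oblong (429,216), and the bar at (322,149). Next is a pose fit from those.

```bash
cat >> h.py <<'E'
from scipy.spatial.transform import Rotation as Ro
def wproj(p,o,X):
    w=o["eef_rot"];R=Ro.from_quat([w[1],w[2],w[3],w[0]]).as_matrix()
    t=R.T@(np.array(X)-o["eef_pos"]);M=np.linalg.inv(np.array(p["tool_from_camera"]))
    c=M[:3,:3]@t+M[:3,3];v=np.array([c[0],-c[1],-c[2]]);K=np.array(p["camera_matrix"])
    th=np.arctan2(np.hypot(v[0],v[1]),v[2]);u=v[:2]/np.hypot(v[0],v[1])*th
    return K[:2,:2]@u+K[:2,2]
E
python3 - <<'E'
from h import *
from scipy.optimize import least_squares
o=ctrl.get_obs();p=cams.camera("wrist")
W={"oblong":(429,216),"square":(357.5,217),"small":(286,218),"round":(217,218),"bar":(322,149)}
f=lambda s:np.concatenate([wproj(p,o,world(s,MOD[k]))-W[k] for k in MOD])
r=least_squares(f,[.531,-.069,.13]);print(r.x,np.round(r.fun,1))
for k in MOD: print(k,np.round(world(r.x,MOD[k]),4))
im=cv2.cvtColor(p["color"],cv2.COLOR_RGB2BGR)
im=cv2.resize(im[100:270,120:520],None,fx=2,fy=2,interpolation=cv2.INTER_CUBIC)
def dot(X,c):
    u=wproj(p,o,X);q=(u-[120,100])*2;cv2.circle(im,tuple(int(v) for v in np.round(q)),2,c,-1)
for k in MOD: dot(world(r.x,MOD[k]),(0,0,255))
for a in(-.1,.1):
  for b in(-.18,.18): dot(world(r.x,(a,b,.09)),(255,0,0))
for a in(-.03,.014):
  for b in(.01,.054): dot(world(r.x,(a,b,.107)),(0,255,0))
for a in(-.082,-.062):
  for b in(-.065,.065): dot(world(r.x,(a,b,.104)),(0,255,0))
for a in(-.034,.018):
  for b in(.089,.103): dot(world(r.x,(a,b,.107)),(0,255,0))
for a in np.arange(0,6.2,.785): dot(world(r.x,(-.008+.02*np.cos(a),-.096+.02*np.sin(a),.107)),(0,255,0))
cv2.imwrite("pics/w2.png",im)
E
```

```text
[ 0.53005719 -0.06692952  0.14386189] [ 0.3  1.3  1.7  1.6 -0.5  1.3 -1.   1.1 -0.6 -4.3]
oblong [0.5084 0.0269 0.107 ]
square [ 0.5176 -0.0364  0.107 ]
small [ 0.5267 -0.0997  0.107 ]
round [ 0.5359 -0.1631  0.107 ]
bar [ 0.4588 -0.0773  0.104 ]
```

View pics/w2.png

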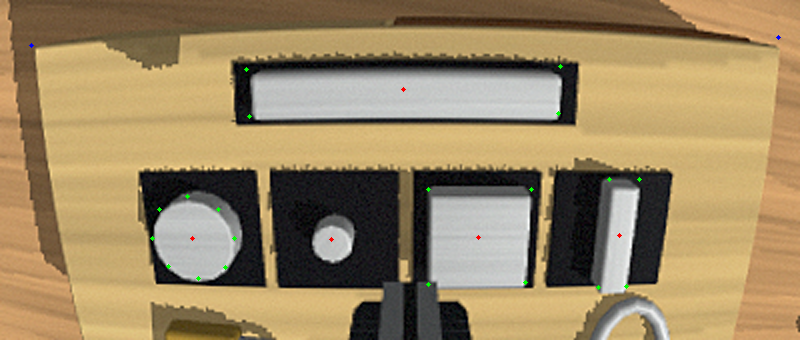

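The fit lies on the features to within about 2 mm. Now press the round key: move above it, go down to just above the top, then slowly in.

```bash
python3 -m handwheel '[{"offset":[-0.012,-0.04,0.02],"spin":0,"grip":0},{"offset":[-0.024,-0.08,0.04],"spin":0,"grip":0},{"offset":[-0.024,-0.098,0.06],"spin":0,"grip":0},{"offset":[-0.024,-0.098,0.08],"spin":0,"grip":0},{"offset":[-0.024,-0.098,0.095],"spin":0,"grip":0},{"offset":[-0.024,-0.098,0.1],"spin":0,"grip":0},{"offset":[-0.024,-0.098,0.102],"spin":0,"grip":0},{"offset":[-0.024,-0.098,0.104],"spin":0,"grip":0},{"offset":[-0.024,-0.098,0.106],"spin":0,"grip":0},{"offset":[-0.024,-0.098,0.108],"spin":0,"grip":0},{"offset":[-0.024,-0.098,0.109],"spin":0,"grip":0},{"offset":[-0.024,-0.098,0.109],"spin":0,"grip":0}]'
python3 - <<'E'
from h import *
p=cams.camera("wrist");save(p,"w3.png")
E
```

```text
time_s: 4.65
eef_pos: [0.5371, -0.1642, 0.2761]
eef_rot: [0.001, -0.066, 0.998, -0.0]
wrist_force: [1.2, 1.1, 4.6]
opening: 0.001
```

View pics/w3.png

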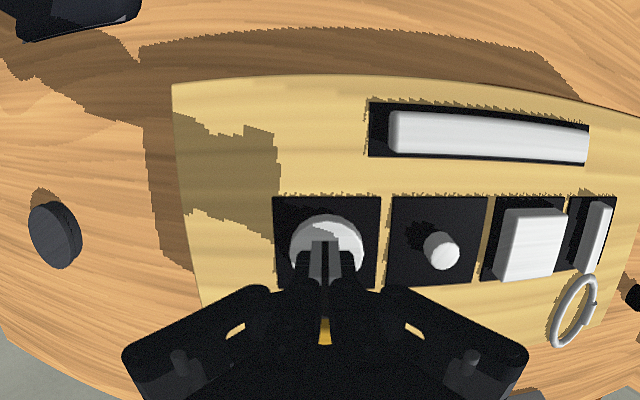

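The shut fingers sit on the round key at about (325,250) and the force is about 4.6 N, so the key is moving. I'll keep going to the hard stop.

```bash
python3 -m handwheel '[{"offset":[0,0,0.001],"spin":0,"grip":0},{"offset":[0,0,0.002],"spin":0,"grip":0},{"offset":[0,0,0.003],"spin":0,"grip":0},{"offset":[0,0,0.004],"spin":0,"grip":0},{"offset":[0,0,0.004],"spin":0,"grip":0}]'
```

```text
time_s: 5.32
eef_pos: [0.5371, -0.1642, 0.2724]
eef_rot: [0.0, -0.066, 0.998, -0.0]
wrist_force: [1.0, 1.1, 8.6]
opening: 0.0
```

```bash
python3 -m handwheel '[{"offset":[0,0,0.001],"spin":0,"grip":0},{"offset":[0,0,0.001],"spin":0,"grip":0}]'; python3 -m handwheel '[{"offset":[0,0,0.001],"spin":0,"grip":0},{"offset":[0,0,0.001],"spin":0,"grip":0}]'
```

```text
time_s: 5.58
eef_pos: [0.5372, -0.1642, 0.2723]
eef_rot: [0.0, -0.066, 0.998, -0.0]
wrist_force: [-1.9, 3.1, 14.7]
opening: -0.0
time_s: 5.82
eef_pos: [0.5372, -0.1643, 0.2723]
eef_rot: [0.0, -0.066, 0.998, -0.0]
wrist_force: [-4.4, 4.5, 22.1]
opening: 0.003
```

It stopped hard at TCP z = 0.2723, which matches the 9 mm height, and the force climbed to 22 N. On to the oblong key.

```bash
python3 -m handwheel '[{"offset":[0,0,-0.01],"spin":0,"grip":0},{"offset":[0,0,-0.03],"spin":0,"grip":0},{"offset":[0,0.02,-0.05],"spin":0,"grip":0},{"offset":[0.003,0.06,-0.05],"spin":0,"grip":0},{"offset":[0.003,0.11,-0.05],"spin":0,"grip":0},{"offset":[0.003,0.155,-0.05],"spin":0,"grip":0},{"offset":[0.003,0.185,-0.05],"spin":0,"grip":0},{"offset":[0.003,0.193,-0.045],"spin":0,"grip":0},{"offset":[0.003,0.193,-0.03],"spin":0,"grip":0},{"offset":[0.003,0.193,-0.018],"spin":0,"grip":0},{"offset":[0.003,0.193,-0.014],"spin":0,"grip":0},{"offset":[0.003,0.193,-0.012],"spin":0,"grip":0},{"offset":[0.003,0.193,-0.01],"spin":0,"grip":0},{"offset":[0.003,0.193,-0.008],"spin":0,"grip":0},{"offset":[0.003,0.193,-0.008],"spin":0,"grip":0}]'
python3 - <<'E'
from h import *
p=cams.camera("wrist");save(p,"w4.png")
E
```

```text
time_s: 7.7
eef_pos: [0.5085, 0.0266, 0.278]
eef_rot: [0.0, -0.066, 0.998, -0.0]
wrist_force: [-0.3, -1.0, 1.0]
opening: 0.002
```

View pics/w4.png

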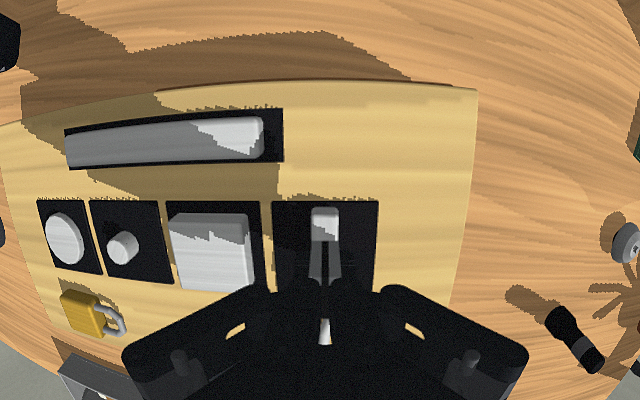

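The round key at (65,240) now sits low on its plate, and the fingers are centred on the oblong bar at (325,240). Push it in.

```bash
python3 -m handwheel '[{"offset":[0,0,0.001],"spin":0,"grip":0},{"offset":[0,0,0.002],"spin":0,"grip":0},{"offset":[0,0,0.003],"spin":0,"grip":0},{"offset":[0,0,0.004],"spin":0,"grip":0},{"offset":[0,0,0.005],"spin":0,"grip":0},{"offset":[0,0,0.006],"spin":0,"grip":0},{"offset":[0,0,0.006],"spin":0,"grip":0}]';python3 -m handwheel '[{"offset":[0,0,0.001],"spin":0,"grip":0},{"offset":[0,0,0.002],"spin":0,"grip":0},{"offset":[0,0,0.002],"spin":0,"grip":0}]'
```

```text
time_s: 8.62
eef_pos: [0.5086, 0.0267, 0.2724]
eef_rot: [0.0, -0.066, 0.998, -0.0]
wrist_force: [-1.9, -2.1, 9.1]
opening: -0.005
time_s: 9.0
eef_pos: [0.5088, 0.0267, 0.2722]
eef_rot: [0.0, -0.066, 0.998, -0.0]
wrist_force: [-9.5, -1.1, 26.3]
opening: 0.002
```

Same stop height (0.2722). Square next.

```bash
python3 -m handwheel '[{"offset":[0,0,-0.01],"spin":0,"grip":0},{"offset":[0,0,-0.03],"spin":0,"grip":0},{"offset":[0,-0.02,-0.045],"spin":0,"grip":0},{"offset":[0,-0.045,-0.045],"spin":0,"grip":0},{"offset":[0,-0.064,-0.04],"spin":0,"grip":0},{"offset":[0,-0.064,-0.025],"spin":0,"grip":0},{"offset":[0,-0.064,-0.016],"spin":0,"grip":0},{"offset":[0,-0.064,-0.013],"spin":0,"grip":0},{"offset":[0,-0.064,-0.011],"spin":0,"grip":0},{"offset":[0,-0.064,-0.009],"spin":0,"grip":0},{"offset":[0,-0.064,-0.008],"spin":0,"grip":0},{"offset":[0,-0.064,-0.007],"spin":0,"grip":0},{"offset":[0,-0.064,-0.006],"spin":0,"grip":0},{"offset":[0,-0.064,-0.005],"spin":0,"grip":0},{"offset":[0,-0.064,-0.004],"spin":0,"grip":0},{"offset":[0,-0.064,-0.003],"spin":0,"grip":0},{"offset":[0,-0.064,-0.002],"spin":0,"grip":0},{"offset":[0,-0.064,-0.002],"spin":0,"grip":0}]'; python3 -m handwheel '[{"offset":[0,0,0.001],"spin":0,"grip":0},{"offset":[0,0,0.002],"spin":0,"grip":0},{"offset":[0,0,0.002],"spin":0,"grip":0}]'
```

```text
time_s: 11.25
eef_pos: [0.517, -0.0367, 0.2724]
eef_rot: [0.0, -0.066, 0.998, -0.0]
wrist_force: [-2.2, 4.4, 10.2]
opening: -0.003
time_s: 11.62
eef_pos: [0.5171, -0.0366, 0.2722]
eef_rot: [0.0, -0.066, 0.998, -0.0]
wrist_force: [-9.7, 5.2, 26.0]
opening: 0.001
```

Lift and check all three keys before pushing the bar.

```bash
python3 -m handwheel '[{"offset":[0,0,-0.01],"spin":0,"grip":0},{"offset":[0,0,-0.04],"spin":0,"grip":0},{"offset":[0.02,-0.01,-0.08],"spin":0,"grip":0},{"offset":[0.04,-0.02,-0.11],"spin":0,"grip":0},{"offset":[0.05,-0.03,-0.115],"spin":0,"grip":0},{"offset":[0.05,-0.03,-0.115],"spin":0,"grip":0}]'
python3 - <<'E'
from h import *
p=cams.camera("wrist");save(p,"w5.png")
p=cams.camera("side");a=cv2.cvtColor(p["color"],cv2.COLOR_RGB2BGR)[100:300,210:450]
cv2.imwrite("pics/s5.png",cv2.resize(a,None,fx=3,fy=3,interpolation=cv2.INTER_CUBIC))
E
```

```text
time_s: 12.38
eef_pos: [0.4709, -0.0738, 0.3841]
eef_rot: [-0.0, -0.065, 0.998, -0.0]
wrist_force: [-0.1, -0.8, 0.4]
opening: 0.0
```

View pics/w5.png

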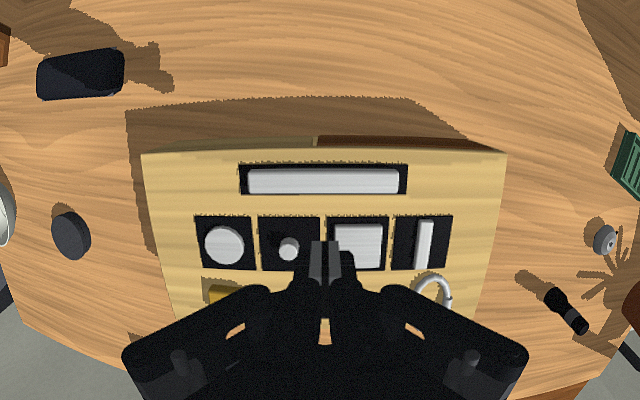

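View pics/s5.png

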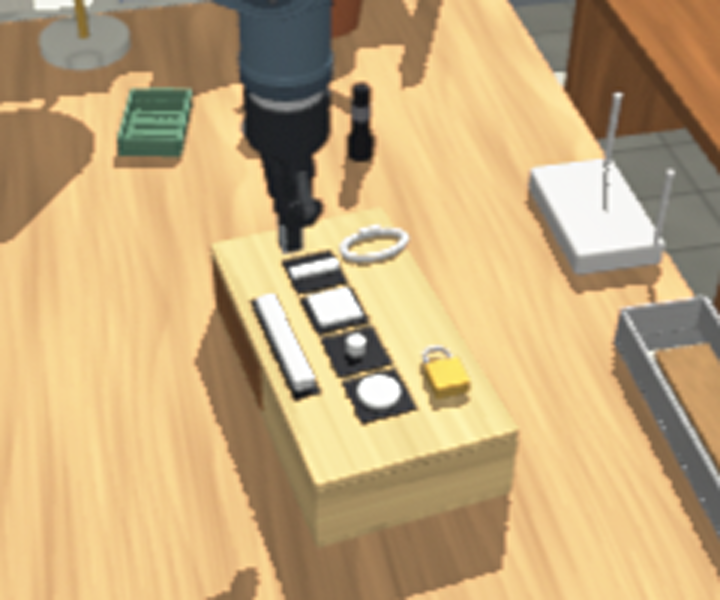

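The three coded keys now sit low. The small key still stands proud, and the carabiner, padlock and bar haven't moved. Now the bar, slowly.

```bash
python3 -m handwheel '[{"offset":[0.008,-0.002,0.03],"spin":0,"grip":0},{"offset":[0.011,-0.002,0.07],"spin":0,"grip":0},{"offset":[0.011,-0.002,0.09],"spin":0,"grip":0},{"offset":[0.011,-0.002,0.1],"spin":0,"grip":0},{"offset":[0.011,-0.002,0.104],"spin":0,"grip":0},{"offset":[0.011,-0.002,0.106],"spin":0,"grip":0},{"offset":[0.011,-0.002,0.107],"spin":0,"grip":0},{"offset":[0.011,-0.002,0.108],"spin":0,"grip":0},{"offset":[0.011,-0.002,0.108],"spin":0,"grip":0}]'
python3 - <<'E'
from h import *
p=cams.camera("wrist");save(p,"w6.png")
E
```

```text
time_s: 13.6
eef_pos: [0.4608, -0.0766, 0.2772]
eef_rot: [0.001, -0.066, 0.998, -0.0]
wrist_force: [0.2, 0.6, 2.3]
opening: 0.002
```

View pics/w6.png

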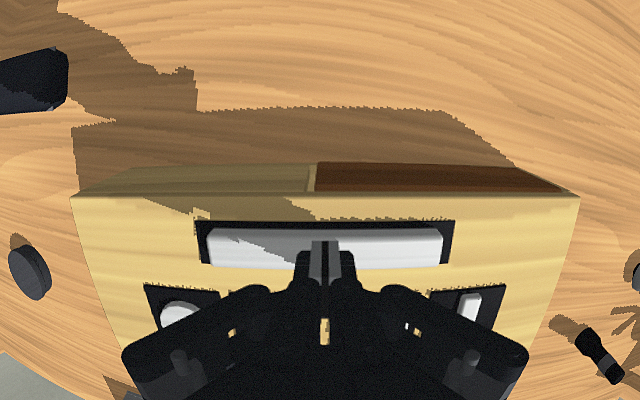

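The fingers rest on the middle of the bar at (325,245). Push slowly.

```bash
python3 -m handwheel '[{"offset":[0,0,0.0005],"spin":0,"grip":0},{"offset":[0,0,0.001],"spin":0,"grip":0},{"offset":[0,0,0.0015],"spin":0,"grip":0},{"offset":[0,0,0.002],"spin":0,"grip":0},{"offset":[0,0,0.0025],"spin":0,"grip":0},{"offset":[0,0,0.003],"spin":0,"grip":0},{"offset":[0,0,0.0035],"spin":0,"grip":0},{"offset":[0,0,0.004],"spin":0,"grip":0},{"offset":[0,0,0.0045],"spin":0,"grip":0},{"offset":[0,0,0.005],"spin":0,"grip":0},{"offset":[0,0,0.0055],"spin":0,"grip":0},{"offset":[0,0,0.006],"spin":0,"grip":0},{"offset":[0,0,0.0065],"spin":0,"grip":0},{"offset":[0,0,0.007],"spin":0,"grip":0},{"offset":[0,0,0.0075],"spin":0,"grip":0},{"offset":[0,0,0.008],"spin":0,"grip":0},{"offset":[0,0,0.0085],"spin":0,"grip":0},{"offset":[0,0,0.009],"spin":0,"grip":0}]'; python3 -m handwheel '[{"offset":[0,0,0.001],"spin":0,"grip":0},{"offset":[0,0,0.002],"spin":0,"grip":0},{"offset":[0,0,0.002],"spin":0,"grip":0}]'
```

```text
time_s: 15.9
eef_pos: [0.4608, -0.0765, 0.2693]
eef_rot: [-0.0, -0.066, 0.998, -0.0]
wrist_force: [-5.6, 0.4, 22.9]
opening: -0.002
time_s: 16.27
eef_pos: [0.4609, -0.0765, 0.2691]
eef_rot: [-0.0, -0.067, 0.998, -0.0]
wrist_force: [-13.1, 2.4, 39.3]
opening: 0.005
```

Hard stop at z = 0.2691, as expected for 6 mm. Lift off, move clear and look.

```bash
python3 -m handwheel '[{"offset":[0,0,-0.006],"spin":0,"grip":0},{"offset":[0,0,-0.02],"spin":0,"grip":0},{"offset":[0,0,-0.05],"spin":0,"grip":0},{"offset":[0,0,-0.09],"spin":0,"grip":0},{"offset":[0,0,-0.12],"spin":0,"grip":0},{"offset":[0,0,-0.14],"spin":0,"grip":0},{"offset":[0,0,-0.14],"spin":0,"grip":0},{"offset":[0,0,-0.14],"spin":0,"grip":0}]'
python3 - <<'E'
from h import *
p=cams.camera("wrist");save(p,"w7.png")
p=cams.camera("side");a=cv2.cvtColor(p["color"],cv2.COLOR_RGB2BGR)[100:300,210:450]
cv2.imwrite("pics/s7.png",cv2.resize(a,None,fx=3,fy=3,interpolation=cv2.INTER_CUBIC))
E
```

```text
time_s: 17.27
eef_pos: [0.4601, -0.0762, 0.4045]
eef_rot: [-0.001, -0.066, 0.998, 0.001]
wrist_force: [0.3, -0.2, -0.1]
opening: -0.001
```

View pics/w7.png

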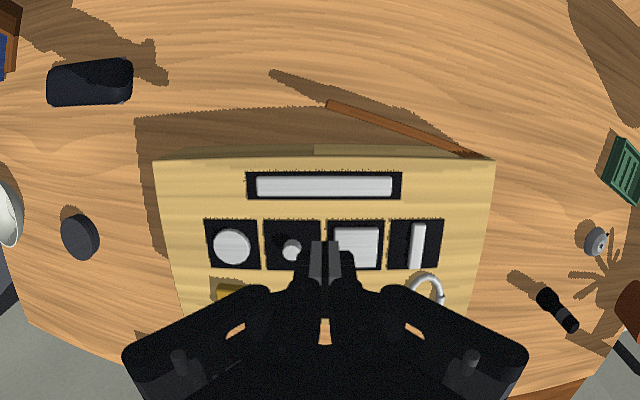

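View pics/s7.png

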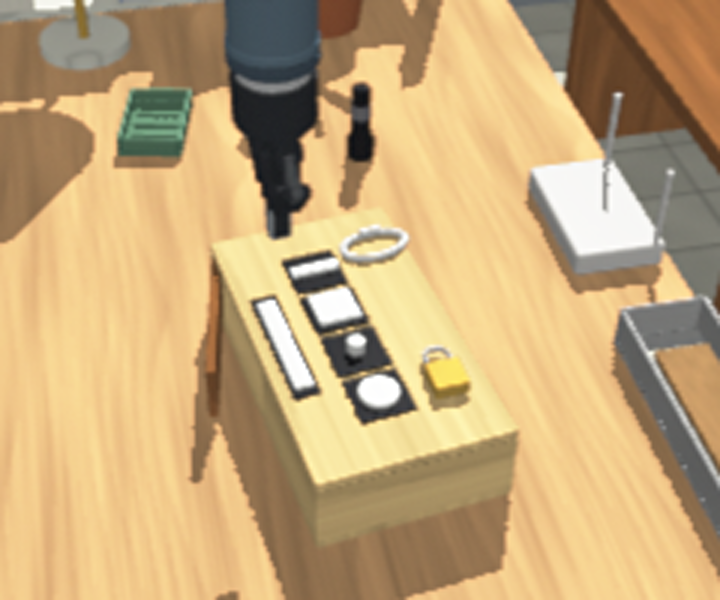

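The door stands ajar, at (330,103) to (480,157) in the wrist view, and the bar is down. The three keys are in, the small key is out, and nothing else has moved.

```bash
python3 -c "
from bench import ctrl
print(ctrl.hand_in(), ctrl.get_obs()['time_s'])"
```

```text
the job is handed in; nothing more can be done
the job is handed in; nothing more can be done
```

The key box is open. I pushed in the large round, oblong and square keys in that order, then pushed the release bar fully down, and handed the job in at about 17 s of the 51 s allowed.

- **Keys:** all three stopped at the same height, TCP z about 0.272 m. That fits the expected 9 mm above the box top. Push force at the stops was 22–26 N.
- **Bar:** it stopped at TCP z = 0.269 m, which fits 6 mm. The highest wrist force I read was about 39 N vertical (41 N in all). That was fingertip contact, against the 120 N wrist limit.
- **Last pictures:** the door is ajar, the bar and the three keys are down, and the small round key is still out. The carabiner, padlock and other things look unmoved, and the gripper is clear of the box. I judged this by eye and did not measure the door angle.
- **Disagreements:** the trained networks missed the square key in the top view and misplaced the oblong key. I used positions read from the pictures instead. The overhead and side views differed by about 9 mm in the box's y, so I settled its position with the wrist camera, which fitted to about 2 mm.

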